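# Set the face cutter in the collet chuck and tighten the nut

### The arm

A 6-joint arm with a two-finger parallel gripper is mounted at the origin on the work surface. World frame = base frame: x ahead of the robot, y to its left, z up, the work surface at z = 0. Lengths are in m, angles in degrees, forces in N, time in s.
With the tool pointing down it reaches from about 0.35 to 0.875 m from the base axis. Payload 4.2 kg.
Tool frame: the origin (TCP) lies where the fingers leave the gripper's body, on its centre line; the fingertips stand 70 mm ahead of it and the grasp point (between the pads) lies 51 mm ahead of it; z points along the fingers, y is the direction in which the jaws open and shut (so a half turn about z gives the same grasp; the last joint's range is limited). The gripper opens to 87 mm and grips with 3 to 60 N. Pads are 19 mm wide; open, the fingers measure 117 mm over their backs; the gripper's body (75 mm by 190 mm) begins 51 mm behind the grasp point.
Start: joints at [-50.099, 22.042, 0.453, 0, -68.411, -14.817], TCP at [0.265, -0.566, 0.292] pointing down, gripper open.
Joint ranges: [-179.83, 179.83], [-69.29, 118.12], [-61.27, 80.66], [-181.25, 117.63], [-171.15, -9.14], [-177.46, 177.46]. Speed limits (degrees/s): [159.86, 159.86, 180, 180, 180, 180].

### API

Orientations are given as a 3x3 rotation matrix whose columns are the frame's x, y, z axes.
In Python, from station import sense, capture, camera_model, finish_job gives the robot as it stands.
- The arm moves only by the shell command python3 -m inch 'ROWS'. ROWS is JSON, a list of rows, each an object with "hand": the closure, from 0 (fully open) to 1 (shut); "slide": the shift along the world's x, y, z in cm, a list of three; "yaw": the turn about the world's z in rad. A call has 1 to 10 rows; each row is the pose to reach, as a shift and turn from the pose commanded when the call began; what a row does not reach only later rows make up. A row lasts 1/8 s, in which the tool goes at most 62.5 mm and 10.7 degrees, less where a joint would pass 70% of its speed; a pose out of reach is approached as far as the arm can. A call with a gripper value outside its range is refused whole. The fingers move at their own pace and stop on an object; the grip force is fixed at half the most. Time passes only in rows, so rows that repeat a pose let the fingers close. It gives the time, the measured TCP pose, the force and the opening at its end, in the units of the state.
- sense(): the state, without advancing time (a new reading comes with each control period).
- capture(name): name is "side" or "top"; returns the picture (420x560x3 uint8, blue, green, red); there is no depth.
- camera_model(name): a dict with "mtx" (3x3 intrinsics, pixels), "k1" (the pictures are not rectified: a ray, as slopes to the right and down, at radius r is drawn at 1 + k1 r^2 times it, then the intrinsics apply), "xyz" and "orientation" of the camera in the world. Camera axes: x right, y up, looking along -z (the intrinsics and any distortion apply to the point x, -y, -z); pixel columns grow to the right and rows downward; lengths in m; the calibration is good to about 2 mm. A picture is of the moment at which its call begins. camera_model takes no time and is no camera call.
- finish_job(): hands the job in, once; it reports no verdict.
The state is a dict: "time_s": time; "joints": joint angles; "joint_velocities": joint speeds; "effort": joint torques, N m; "tcp_pos": TCP position; "ee_rot": TCP orientation; "wrist_force": force on the tool from outside, world axes, zero at the start; "moment": the same for the moment, N m; "gripper_width": opening from 0.0 (shut) to 1.0 (fully open).
Only numpy, scipy, OpenCV 4.12 (cv2) and the standard library are available. Lean on these libraries where they do the work, as an engineer would, in place of code of your own. Each camera call takes 0.05 s, during which the arm holds its last target. There are 200 camera calls.

### The job

Take the face cutter, the one with the broad drum-shaped head, out of the orange rack and slide its shank straight down into the collet of the chuck in the bench stand, fully home on the stop inside and without forcing it. Let go of it and tighten the chuck's hex nut, clockwise seen from above, with the fingers until the collet grips the shank firmly; stop when the nut goes tight and do not overtighten it. Leave the other cutters and the things on the bench where they are.

Things in the scene. Friction and masses are not known exactly. Their poses are not given: they have to be found in the camera images.
- cutter: face cutter, plain steel, 60 mm long, 45 g: 8 mm shank (foot chamfered 1 mm) up to 40 mm, then a flat-topped drum-shaped head, 16 mm across, from 40 to 60 mm: the broadest head in the rack. Origin: centre of its foot; z runs up to the head. It stands upright, 30 mm deep, in any of the rack's four holes, so that 10 mm of shank shows under the head. Grasp it by the head.
- cutter_head (a point): the middle of the cutter's head, on its axis, 50.5 mm above the foot
- rack: orange plastic block, 56 mm (its x) by 180 mm (its y) by 38 mm high, fixed. Origin: centre of the underside. Four upright holes, 9.2 mm wide and 30 mm deep, at x = 0 and y = -66, -22, 22, 66 mm, a cutter in each. There is room for fingers on both sides of a cutter along the rack's x.
- stand: aluminium stand bolted to the bench, foot 120 x 96 x 12 mm, block 76 x 66 mm up to 58 mm, a steel collet chuck locked upright in it on its z axis. Origin: centre of the underside. Above the bench: the chuck's flange (46 mm across) from 62 to 72 mm, neck (26 mm across) to 84.5 mm, hex nut to 104.5 mm, the collet's face at 105 mm.
- mouth (a point): centre of the collet's face on the chuck's axis, 105 mm above the bench; z is up. The hole opens with a 45 degree chamfer, 11.6 mm wide at the face, 9.2 mm wide from 1.2 mm lower; below it the open collet leaves the 8 mm shank 0.6 mm of play all round, so that it may lean a little until the nut is tightened.
- stop_top (a point): top of the stop screw inside the collet's hole, on the axis, on which the foot of the shank must come to rest: 30 mm below the collet's face. It does not give way.
- stop: the stop screw, 10 mm across, out of sight inside the chuck; origin: centre of its top
- collet: the front of the collet with its chamfered mouth, fixed in the chuck; same frame as stand
- bore: the collet's four gripping jaws inside the hole, from 8 to 22 mm below the face; same frame as stand. They close on the shank as the nut is tightened.
- nut: hex nut of the chuck, plain steel, 30 mm across flats, 34.6 mm across corners, flats 14 mm tall under a 6 mm round nose. It turns about the chuck's axis, clockwise from above to tighten, and does not rise or sink. Origin: on the axis at its underside, 84.5 mm above the bench; z up; its x axis stands square to a flat, with a flat every 60 degrees from there.
- nut_top (a point): centre of the nut's top, 104.5 mm above the bench, turning with it. Its friction is 0.2 N m (with the hand at rest it may act either way). After 0.4 to 2.1 rad, different each time, so regrasp, the jaws meet the shank and the torque climbs 0.05 to 0.13 N m per 0.1 rad. At 0.2 to 0.5 N m above free running the collet grips firmly; from 0.65 it is overtightened. Let go, it springs back up to 0.4 rad, still gripping.
- v_bit: bystander: pointed engraving cutter, 8 mm shank, 12 mm cone head ending in a point, 62 mm long, standing in the rack. Origin: its foot.
- ball_nose: bystander: slim straight cutter, 8 mm thick all along, round top, 64 mm long, standing in the rack. Origin: its foot.
- drill: bystander: drill, 8 mm shank, thin 5 mm top, 75 mm long, standing in the rack. Origin: its foot.
- spanner: bystander: flat dark steel open-ended spanner, 165 x 50 x 6 mm, lying on the bench. Not needed.
- spare_collet: bystander: a spare spring collet, 21 mm across and 31 mm tall, standing on the bench.
- caliper: bystander: steel caliper with a black slide, 235 x 70 x 13 mm, lying on the bench.
- phone: bystander: black phone, 150 x 73 x 9 mm, lying on the bench.

How it is judged (in metres and radians):
On the way, in this order (a step that is already met when the one before it is completed fails the run):
1. the cutter's foot is home on the stop and the fingers have let go of it, before the nut is tightened (distance between cutter and stop_top below 0.002 m and angle between the z axis of cutter and the z axis of mouth, either way round below 0.06 rad and contact force between the fingers and cutter below 0.5 N and contact force between bore and cutter below 30 N), for 0.2 s.
2. the nut is tightened until the collet grips the shank (contact force between bore and cutter above 60 N), for 0.3 s.
At the end, for the whole second after the job is handed in: the face cutter stands in the chuck with its foot within 2 mm of the stop and its axis within 0.06 rad of the chuck's, the collet's jaws together hold the shank with more than 60 N, the nut and the cutter are at rest and let go (distance between cutter and stop_top below 0.002 m and angle between the z axis of cutter and the z axis of mouth, either way round below 0.06 rad and contact force between bore and cutter above 60 N and contact force between the fingers and cutter below 0.5 N and angular speed of nut below 0.05 rad/s and linear speed of cutter below 0.02 m/s); the robot touches nothing.
It fails at once if the cutter pressed onto the stop with more than 30 N (contact force between stop and cutter above 30 N).
It fails at once if the cutter forced against the collet's face or the nut with more than 30 N (contact force between any of collet, nut and cutter above 30 N).
It fails at once if the nut overtightened: the jaws squeeze the shank with more than 350 N in all (contact force between bore and cutter above 350 N).
It fails at once if another cutter or something on the bench moved by more than 15 mm (distance of any of v_bit, ball_nose, drill, spanner, spare_collet, caliper, phone from where it was at the start of the episode above 0.015 m).
It also fails if it takes over 67 s, if anything falls off the work surface, if the arm or the gripper's body presses on something with over 40 N, if the wrist force passes 120 N, or if a joint passes its speed limit or range.

## Working session

There is one attempt and no reset: what is moved stays moved. The work goes in short steps, Python scripts to look and compute and a shell command to move; the robot and the scene stay as the last step left them, time stands still between calls to the robot, and variables do not carry over. Pictures are saved under pics/ and viewed, about 8 in all and at most 12, crops included, and the job is handed in when it is done.

```bash
mkdir -p pics; ls
cat > h.py <<'E'
import numpy as np, cv2
from station import sense, capture, camera_model
def ray(name,u,v):
    m=camera_model(name);K=np.array(m["mtx"]);R=np.array(m["orientation"]);k=m["k1"]
    p=cv2.undistortPoints(np.array([[[u,v]]],float),K,np.array([k,0,0,0,0.]))[0,0]
    d=R@np.array([p[0],-p[1],-1]);return np.array(m["xyz"]),d/np.linalg.norm(d)
def plane(name,u,v,z):
    o,d=ray(name,u,v);return o+d*(z-o[2])/d[2]
def proj(name,P):
    m=camera_model(name);K=np.array(m["mtx"]);R=np.array(m["orientation"])
    q=R.T@(np.array(P,float)-np.array(m["xyz"]));x,y=q[0]/-q[2],-q[1]/-q[2];s=1+m["k1"]*(x*x+y*y)
    return K[0,0]*x*s+K[0,2],K[1,1]*y*s+K[1,2]
def two(a,b):
    (o1,d1),(o2,d2)=ray(*a),ray(*b)
    t=np.linalg.lstsq(np.c_[d1,-d2],o2-o1,rcond=None)[0]
    return (o1+d1*t[0]+o2+d2*t[1])/2,np.linalg.norm(o1+d1*t[0]-o2-d2*t[1])
E
python3 - <<'E'
from h import *
for n in("top","side"):
    cv2.imwrite(f"pics/{n}0.png",capture(n)); print(camera_model(n))
print(sense())
E
```

```text
pics
{'mtx': array([[540.93440923,   0.        , 276.06739844],
       [  0.        , 540.93440923, 219.08128054],
       [  0.        ,   0.        ,   1.        ]]), 'k1': -0.00556363291397871, 'xyz': array([ 0.30562573, -0.01361184,  1.5498187 ]), 'orientation': array([[-0.01180402,  0.98699807, -0.16029807],
       [-0.99986211, -0.0135231 , -0.0096375 ],
       [-0.01167992,  0.1601622 ,  0.9870216 ]])}
{'mtx': array([[379.56488559,   0.        , 282.06481797],
       [  0.        , 379.56488559, 209.53111496],
       [  0.        ,   0.        ,   1.        ]]), 'k1': 0.005440275034263472, 'xyz': array([0.34539826, 0.6642311 , 0.60442112]), 'orientation': array([[-0.9591722 ,  0.18346987, -0.21523823],
       [-0.2824173 , -0.58059821,  0.76364009],
       [ 0.01513802,  0.79324935,  0.60870873]])}
{'time_s': 0.1, 'joints': array([-5.00989889e+01,  2.20862247e+01,  3.88383260e-01, -2.52040854e-02,
       -6.84122799e+01, -1.48174343e+01]), 'joint_velocities': array([ 0.02789175, -0.05469518,  0.1606715 ,  0.18811625,  0.08384754,
        0.01856182]), 'effort': array([-3.21972229e-04, -3.91689813e+01,  1.87934339e+01,  4.23182219e+00,
        1.34311398e-02, -8.66898131e-05]), 'tcp_pos': array([ 0.26482181, -0.56567894,  0.29127583]), 'ee_rot': array([[-9.05759078e-01, -4.23791986e-01, -9.19061387e-04],
       [-4.23792972e-01,  9.05757418e-01,  1.73680978e-03],
       [ 9.64006043e-05,  1.96262298e-03, -9.99998069e-01]]), 'wrist_force': array([-0.24536249,  0.19662694,  0.50938165]), 'moment': array([0.01878523, 0.020757  , 0.00916101]), 'gripper_width': 0.998458217015291}
```

View pics/top0.png

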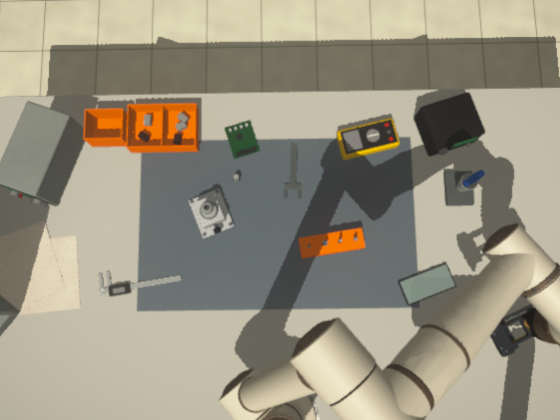

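View pics/side0.png

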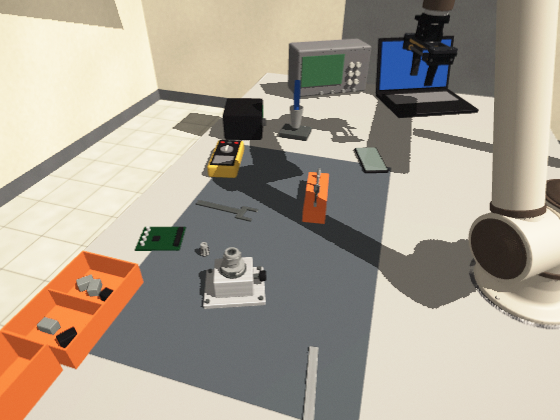

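The top view shows the rack at about (332,242) and the stand at (210,211). In the side view they are at (317,195) and (234,270). I'll enlarge crops of both.

Run:
```python
from h import *
t=cv2.imread("pics/top0.png");s=cv2.imread("pics/side0.png")
def crop(im,x,y,w,h,f): return cv2.resize(im[y:y+h,x:x+w],(400,300),interpolation=cv2.INTER_CUBIC)
a=crop(t,292,215,80,60,5);b=crop(s,277,160,80,60,5);c=crop(t,175,180,80,60,5);d=crop(s,194,240,80,60,5)
cv2.imwrite("pics/c1.png",np.vstack([np.hstack([a,b]),np.hstack([c,d])]))
hsv=cv2.cvtColor(t,cv2.COLOR_BGR2HSV);m=cv2.inRange(hsv,(3,150,90),(20,255,255));m[:,:290]=0;m[:220]=0;m[265:]=0;m[:,375:]=0
cs=max(cv2.findContours(m,0,2)[0],key=cv2.contourArea);r=cv2.minAreaRect(cs);print(r)
for p in cv2.boxPoints(r): print(p,plane("top",*p,.038))
c=plane("top",*r[0],.038);print(c)
```

```text
((331.5, 242.50001525878906), (21.536264419555664, 64.60880279541016), 80.53767395019531)
[297.86487 237.18921] [ 0.49867651 -0.05959863  0.038     ]
[361.5946 226.5676] [ 0.52646021 -0.23980954  0.038     ]
[365.13513 247.81082] [ 0.46617408 -0.24748754  0.038     ]
[301.4054  258.43243] [ 0.43868084 -0.0684056   0.038     ]
[ 0.48239048 -0.15374967  0.038     ]
```

View pics/c1.png

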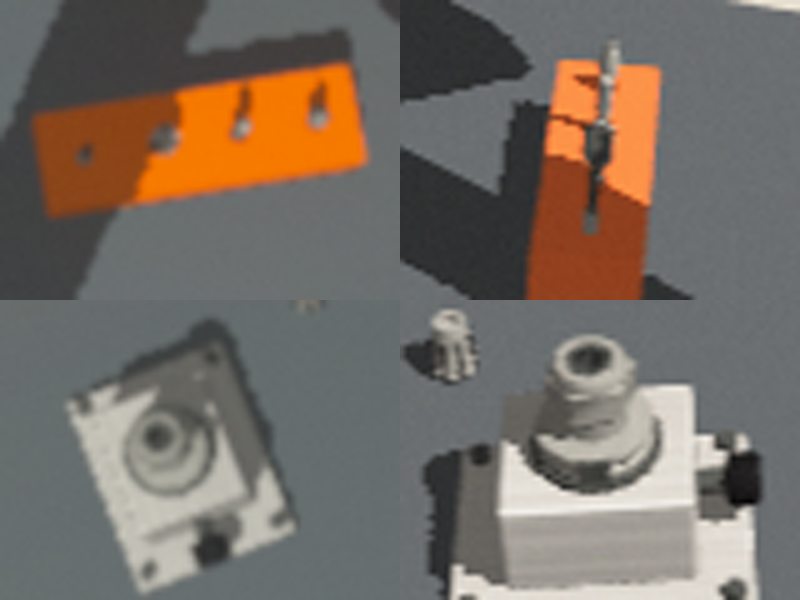

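The face cutter stands second from the left in the top crop, with its head at about (325,242.6) in top-image pixels. The collet mouth is at about (206.6,207.4) top and (230.4,250.9) side. Next I compute positions.

Run:
```python
from h import *
s=sense()
print("cutter plane", plane("top",325,242.6,.066))
# bright head centroid in top
t=cv2.imread("pics/top0.png")[234:250,316:336];hsv=cv2.cvtColor(t,cv2.COLOR_BGR2HSV);m=(hsv[...,1]<90)
y,x=np.nonzero(m);print(x.mean()+316,y.mean()+234,m.sum());print(plane("top",x.mean()+316,y.mean()+234,.066))
# others: holes for rack line
P0=plane("top",292+84/5,215+153/5,.038+.03);P1=plane("top",292+240/5,215+128/5,.038+.025);P2=plane("top",292+318/5,215+118/5,.038+.03)
print(P0,P1,P2)
print("proj hole2",proj("side",[.479,-.132,.068]),proj("top",[.479,-.132,.068]))
print("mouth",two(("top",206.6,207.4),("side",230.4,250.9)),plane("top",206.6,207.4,.105),plane("side",230.4,250.9,.105))
```

```text
cutter plane [ 0.47907629 -0.13324656  0.066     ]
324.3888888888889 242.38888888888889 18
[ 0.47968395 -0.1315787   0.066     ]
[ 0.47112895 -0.08833596  0.068     ] [ 0.48443726 -0.17504321  0.063     ] [ 0.48880988 -0.21759252  0.068     ]
proj hole2 (np.float64(316.9781350270755), np.float64(185.3813665500903)) (np.float64(324.6040514534662), np.float64(242.54832502495103))
mouth (array([0.57697384, 0.18963142, 0.10461641]), np.float64(0.003761408679110709)) [0.57504809 0.18906327 0.105     ] [0.57876011 0.19007807 0.105     ]
```

```bash
python3 -m inch '[{"hand":0.3,"slide":[21.4,43.4,0],"yaw":1.285},{"hand":0.3,"slide":[21.4,43.4,0],"yaw":1.285},{"hand":0.3,"slide":[21.4,43.4,0],"yaw":1.285},{"hand":0.3,"slide":[21.4,43.4,0],"yaw":1.285},{"hand":0.3,"slide":[21.4,43.4,0],"yaw":1.285},{"hand":0.3,"slide":[21.4,43.4,0],"yaw":1.285},{"hand":0.3,"slide":[21.4,43.4,0],"yaw":1.285},{"hand":0.3,"slide":[21.4,43.4,0],"yaw":1.285},{"hand":0.3,"slide":[21.4,43.4,-8],"yaw":1.285},{"hand":0.3,"slide":[21.4,43.4,-12],"yaw":1.285}]'
python3 - <<'E'
from h import *
s=sense();print(s['tcp_pos'],s['ee_rot'],s['joints'],s['wrist_force'],s['gripper_width'])
a=capture("side");b=capture("top")
g=lambda im,x,y:cv2.resize(im[y:y+100,x:x+130],(520,400),interpolation=cv2.INTER_CUBIC)
cv2.imwrite("pics/d1.png",cv2.resize(np.hstack([g(a,252,110),g(b,260,190)]),(800,308)))
p=s['tcp_pos']+s['ee_rot'][:,2]*.07;print(proj("side",p),proj("top",p))
E
```

```text
time_s: 1.35
tcp_pos: [0.4791, -0.131, 0.171]
ee_rot: [[0.153, -0.988, 0.001], [-0.988, -0.153, 0.0], [-0.0, -0.002, -1.0]]
wrist_force: [-0.6, -0.6, -0.3]
gripper_width: 0.694
[ 0.47909231 -0.1310276   0.17101578] [[ 1.53023656e-01 -9.88221412e-01  1.48407130e-03]
 [-9.88222506e-01 -1.53023176e-01  4.32001088e-04]
 [-1.99815420e-04 -1.53269905e-03 -9.99998805e-01]] [ 3.46198767e+00  1.71147320e+01 -2.68183984e+01 -2.72171704e-02
 -4.59805023e+01  5.35909498e+00] [-0.56086389 -0.56524875 -0.25529927] 0.6943223683652509
(np.float64(317.7617970765931), np.float64(174.51893127592132)) (np.float64(325.17219296484154), np.float64(241.0422537756823))
```

View pics/d1.png

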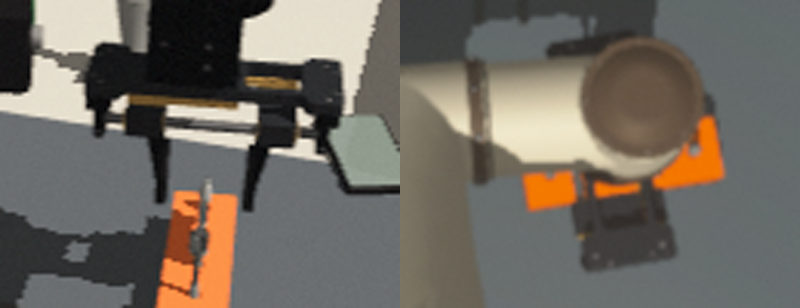

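```bash
python3 -m inch '[{"hand":0.3,"slide":[0,-0.1,-3],"yaw":0},{"hand":0.3,"slide":[0,-0.1,-6.0],"yaw":0},{"hand":0.3,"slide":[0,-0.1,-6.0],"yaw":0},{"hand":0.6,"slide":[0,-0.1,-6.0],"yaw":0},{"hand":0.75,"slide":[0,-0.1,-6.0],"yaw":0},{"hand":1,"slide":[0,-0.1,-6.0],"yaw":0},{"hand":1,"slide":[0,-0.1,-6.0],"yaw":0},{"hand":1,"slide":[0,-0.1,-6.0],"yaw":0},{"hand":1,"slide":[0,-0.1,-6.0],"yaw":0}]'
```

```text
time_s: 2.58
tcp_pos: [0.4792, -0.133, 0.1123]
ee_rot: [[0.152, -0.988, 0.001], [-0.988, -0.152, -0.0], [0.0, -0.001, -1.0]]
wrist_force: [1.3, -0.5, 0.8]
gripper_width: 0.171
```

```bash
python3 -m inch '[{"hand":1,"slide":[0,0,1],"yaw":0},{"hand":1,"slide":[0,0,2.5],"yaw":0},{"hand":1,"slide":[0,0,4.5],"yaw":0},{"hand":1,"slide":[0,0,7.5],"yaw":0},{"hand":1,"slide":[0,0,12],"yaw":0},{"hand":1,"slide":[3,10,12.5],"yaw":0},{"hand":1,"slide":[5,15,12.5],"yaw":0},{"hand":1,"slide":[7,20,12.5],"yaw":0},{"hand":1,"slide":[8.5,25,12.5],"yaw":0},{"hand":1,"slide":[9.8,29,12.5],"yaw":0}]'
python3 -m inch '[{"hand":1,"slide":[0,3.2,0],"yaw":0},{"hand":1,"slide":[0,3.2,0],"yaw":0},{"hand":1,"slide":[0,3.2,0],"yaw":0},{"hand":1,"slide":[0,3.2,0],"yaw":0}]'
python3 - <<'E'
from h import *
s=sense();print(s['tcp_pos'],s['ee_rot'][:,2],s['wrist_force'],s['gripper_width'])
a=capture("side");b=capture("top");cv2.imwrite("pics/e_side.png",a)
g=lambda im,x,y:cv2.resize(im[y:y+100,x:x+130],(520,400),interpolation=cv2.INTER_CUBIC)
cv2.imwrite("pics/e1.png",cv2.resize(np.hstack([g(a,165,195),g(b,145,160)]),(800,308)))
for d in(.07,.1043): p=s['tcp_pos']+s['ee_rot'][:,2]*d;print(proj("side",p),proj("top",p))
E
```

```text
time_s: 3.82
tcp_pos: [0.577, 0.159, 0.2378]
ee_rot: [[0.152, -0.988, -0.0], [-0.988, -0.152, -0.0], [0.0, 0.0, -1.0]]
wrist_force: [-0.1, -0.2, -0.3]
gripper_width: 0.169
time_s: 4.32
tcp_pos: [0.5768, 0.1878, 0.2375]
ee_rot: [[0.15, -0.989, -0.0], [-0.989, -0.15, -0.0], [0.0, 0.0, -1.0]]
wrist_force: [-0.4, -0.8, -0.8]
gripper_width: 0.173
[0.5767876  0.18777505 0.23754774] [-2.14282557e-04 -1.37369074e-04 -9.99999968e-01] [-0.40470984 -0.81108427 -0.80953199] 0.1732172613036628
(np.float64(229.56869319596717), np.float64(224.87244220872432)) (np.float64(203.78136814516256), np.float64(202.38742901908736))
(np.float64(230.85577072822485), np.float64(239.16033610232375)) (np.float64(205.6279930181521), np.float64(204.83982208579906))
```

View pics/e1.png

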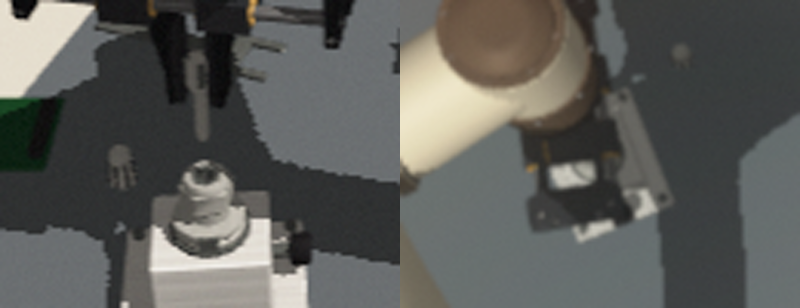

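The foot of the shank shows at about (231,239.8) in the side view, and the prediction was (230.9,239.2), so arm and camera agree there. I need a better estimate of the mouth centre, so I'll look at a close crop.

Run:
```python
from h import *
a=cv2.imread("pics/side0.png");e=cv2.imread("pics/e_side.png");t=cv2.imread("pics/top0.png")
g=lambda im,x,y,w,h:cv2.resize(im[y:y+h,x:x+w],(400,480),interpolation=cv2.INTER_CUBIC)
A=g(a,212,235,40,48)
T=cv2.resize(t[192:232,188:228],(400,400),interpolation=cv2.INTER_CUBIC);T=cv2.copyMakeBorder(T,0,80,0,0,0)
cv2.imwrite("pics/f1.png",cv2.convertScaleAbs(np.hstack([A,T]),alpha=1.0))
```

```text
(no output)
```

View pics/f1.png

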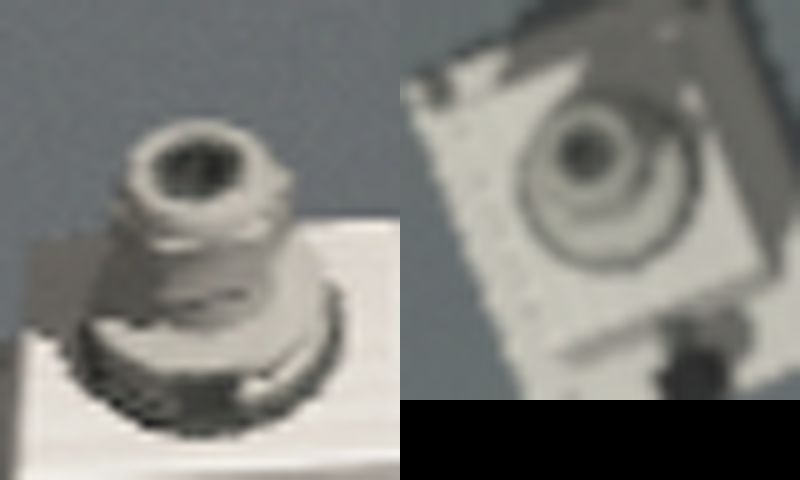

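Side view: the hole centre is at about (231.4,251.3). Top view: hole at about (206.2,206.8) and flange centre at about (208.4,209.6).

Run:
```python
from h import *
print(plane("side",231.35,251.25,.105),plane("top",206.15,206.75,.105),plane("top",208.35,209.55,.072))
print(two(("top",206.15,206.75),("side",231.35,251.25)))
# flange ellipse in side crop: left 70/75 right 343 -> underside shade; nose rim
print(plane("side",212+20.5-.45,235+17-.45,.1045))
# shank foot measured in e_side crop
print(plane("side",231.-.3,239.8-.3,.2375-.1043))
```

```text
[0.57668967 0.19042686 0.105     ] [0.57686346 0.19030546 0.105     ] [0.57505528 0.18876523 0.072     ]
(array([0.57682102, 0.19030562, 0.10486945]), np.float64(0.00013560819742270238))
[0.5753532  0.19031509 0.1045    ]
[0.57670313 0.1886636  0.1332    ]
```

```bash
python3 -m inch '[{"hand":1,"slide":[0,0.2,0],"yaw":0},{"hand":1,"slide":[0,0.2,-1.5],"yaw":0},{"hand":1,"slide":[0,0.2,-2.3],"yaw":0},{"hand":1,"slide":[0,0.2,-2.6],"yaw":0},{"hand":1,"slide":[0,0.2,-2.8],"yaw":0},{"hand":1,"slide":[0,0.2,-2.9],"yaw":0},{"hand":1,"slide":[0,0.2,-3.0],"yaw":0},{"hand":1,"slide":[0,0.2,-3.0],"yaw":0}]'
```

```text
time_s: 5.42
tcp_pos: [0.577, 0.191, 0.2074]
ee_rot: [[0.151, -0.988, 0.0], [-0.988, -0.151, 0.0], [-0.0, -0.0, -1.0]]
wrist_force: [0.5, 0.0, -0.9]
gripper_width: 0.167
```

```bash
python3 -m inch '[{"hand":1,"slide":[0,0,-0.1],"yaw":0},{"hand":1,"slide":[0,0,-0.2],"yaw":0},{"hand":1,"slide":[0,0,-0.3],"yaw":0},{"hand":1,"slide":[0,0,-0.3],"yaw":0}]'; python3 -m inch '[{"hand":1,"slide":[0,0,-0.1],"yaw":0},{"hand":1,"slide":[0,0,-0.2],"yaw":0},{"hand":1,"slide":[0,0,-0.2],"yaw":0}]'
```

```text
time_s: 5.92
tcp_pos: [0.5769, 0.1909, 0.2041]
ee_rot: [[0.151, -0.988, -0.0], [-0.988, -0.151, -0.0], [0.0, 0.0, -1.0]]
wrist_force: [-1.3, 0.8, -1.2]
gripper_width: 0.17
time_s: 6.3
tcp_pos: [0.5769, 0.1909, 0.2021]
ee_rot: [[0.151, -0.988, -0.0], [-0.988, -0.151, -0.0], [0.0, 0.0, -1.0]]
wrist_force: [-0.7, -1.9, -0.5]
gripper_width: 0.169
```

```bash
python3 -m inch '[{"hand":1,"slide":[0,0,-0.2],"yaw":0},{"hand":1,"slide":[0,0,-0.4],"yaw":0},{"hand":1,"slide":[0,0,-0.6],"yaw":0},{"hand":1,"slide":[0,0,-0.6],"yaw":0}]'; python3 -m inch '[{"hand":1,"slide":[0,0,-0.2],"yaw":0},{"hand":1,"slide":[0,0,-0.4],"yaw":0},{"hand":1,"slide":[0,0,-0.6],"yaw":0},{"hand":1,"slide":[0,0,-0.8],"yaw":0},{"hand":1,"slide":[0,0,-1.0],"yaw":0},{"hand":1,"slide":[0,0,-1.0],"yaw":0}]'
```

```text
time_s: 6.8
tcp_pos: [0.5769, 0.1909, 0.1959]
ee_rot: [[0.151, -0.988, -0.0], [-0.988, -0.151, -0.0], [0.0, 0.0, -1.0]]
wrist_force: [-0.1, -0.2, -1.9]
gripper_width: 0.172
time_s: 7.55
tcp_pos: [0.577, 0.1909, 0.1859]
ee_rot: [[0.151, -0.988, -0.0], [-0.988, -0.151, -0.0], [0.0, 0.0, -1.0]]
wrist_force: [-0.4, 0.1, -1.2]
gripper_width: 0.171
```

```bash
python3 -m inch '[{"hand":1,"slide":[0,0,-0.2],"yaw":0},{"hand":1,"slide":[0,0,-0.4],"yaw":0},{"hand":1,"slide":[0,0,-0.5],"yaw":0},{"hand":1,"slide":[0,0,-0.55],"yaw":0},{"hand":1,"slide":[0,0,-0.55],"yaw":0}]'
```

```text
time_s: 8.18
tcp_pos: [0.577, 0.191, 0.1807]
ee_rot: [[0.151, -0.988, -0.0], [-0.988, -0.151, -0.0], [0.0, 0.0, -1.0]]
wrist_force: [0.1, -0.7, -0.6]
gripper_width: 0.175
```

```bash
python3 -m inch '[{"hand":1,"slide":[0,0,-0.04],"yaw":0},{"hand":1,"slide":[0,0,-0.08],"yaw":0},{"hand":1,"slide":[0,0,-0.08],"yaw":0}]'
```

```text
time_s: 8.55
tcp_pos: [0.577, 0.1909, 0.1799]
ee_rot: [[0.151, -0.988, -0.0], [-0.988, -0.151, -0.0], [-0.0, 0.0, -1.0]]
wrist_force: [-0.8, -1.4, 0.2]
gripper_width: 0.17
```

```bash
python3 -m inch '[{"hand":1,"slide":[0,0,-0.04],"yaw":0},{"hand":1,"slide":[0,0,-0.04],"yaw":0},{"hand":0.9,"slide":[0,0,-0.04],"yaw":0},{"hand":0.75,"slide":[0,0,-0.04],"yaw":0},{"hand":0.4,"slide":[0,0,-0.04],"yaw":0},{"hand":0.4,"slide":[0,0,-0.04],"yaw":0},{"hand":0.4,"slide":[0,0,-0.04],"yaw":0},{"hand":0.4,"slide":[0,0,-0.04],"yaw":0}]'
python3 - <<'E'
from h import *
a=capture("side");s=sense();print(s['joints'],s['moment'])
cv2.imwrite("pics/g1.png",cv2.resize(a[205:285,185:285],(700,560),interpolation=cv2.INTER_CUBIC))
for z in(.135,.115,.105):print(z,(np.array(proj("side",[.577,.1905,z]))-[185,205])*7)
E
```

```text
time_s: 9.55
tcp_pos: [0.577, 0.191, 0.1796]
ee_rot: [[0.151, -0.988, 0.0], [-0.988, -0.151, 0.0], [-0.0, -0.0, -1.0]]
wrist_force: [-0.3, -0.4, -0.2]
gripper_width: 0.575
[ 3.35606635e+01  2.60408985e+01 -1.06159144e+01 -3.21034772e-03
 -5.33392025e+01 -2.48472259e+01] [0.00712138 0.1087774  0.0036519 ]
0.135 [315.686689   240.64708864]
0.115 [320.78809506 296.48449734]
0.105 [323.27314815 323.69198267]
```

View pics/g1.png

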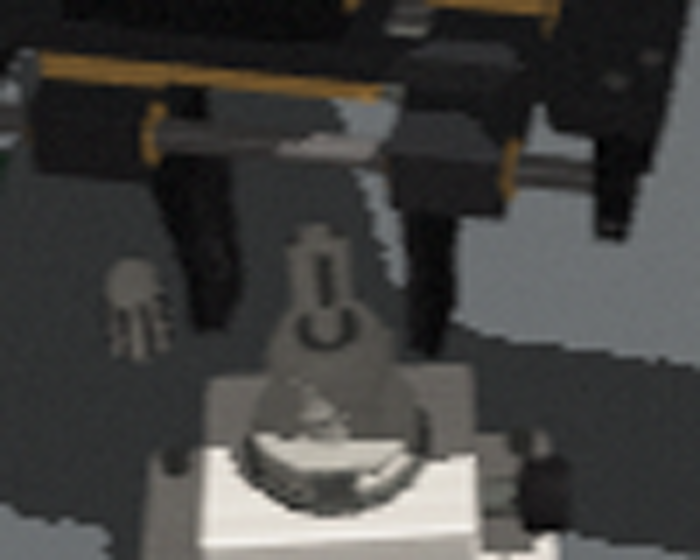

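The cutter stands upright and home, with its head top at about (320,235) in the crop against 240 predicted, and the fingers are clear. Next I lower over the nut and close.

```bash
python3 -m inch '[{"hand":0.4,"slide":[0,-0.05,-1.2],"yaw":0},{"hand":0.4,"slide":[0,-0.05,-2.4],"yaw":0},{"hand":0.4,"slide":[0,-0.05,-3.2],"yaw":0},{"hand":0.4,"slide":[0,-0.05,-3.2],"yaw":0},{"hand":0.55,"slide":[0,-0.05,-3.2],"yaw":0},{"hand":0.6,"slide":[0,-0.05,-3.2],"yaw":0},{"hand":0.7,"slide":[0,-0.05,-3.2],"yaw":0},{"hand":1,"slide":[0,-0.05,-3.2],"yaw":0},{"hand":1,"slide":[0,-0.05,-3.2],"yaw":0},{"hand":1,"slide":[0,-0.05,-3.2],"yaw":0}]'
python3 -c "
from h import *
s=sense();print(s['moment'],s['gripper_width']*87)"
```

```text
time_s: 10.85
tcp_pos: [0.5773, 0.1906, 0.1479]
ee_rot: [[0.151, -0.988, 0.001], [-0.988, -0.151, 0.0], [-0.0, -0.001, -1.0]]
wrist_force: [0.3, -0.1, 1.8]
gripper_width: 0.352
[-0.01627219 -0.05584592 -0.17140366] 30.66357857020373
```

```bash
cat > m.py <<'E'
from h import *
v=[]
s=sense();print("Mz %.3f"%s['moment'][2],"yaw %.3f"%np.arctan2(s['ee_rot'][1,0],s['ee_rot'][0,0]),"j6 %.1f w %.4f t %.2f"%(s['joints'][5],s['gripper_width'],s['time_s']),s['wrist_force'].round(1))
E
python3 m.py; python3 -m inch '[{"hand":1,"slide":[0,0,0],"yaw":-0.05},{"hand":1,"slide":[0,0,0],"yaw":-0.1},{"hand":1,"slide":[0,0,0],"yaw":-0.15}]' >/dev/null; python3 m.py;  python3 -m inch '[{"hand":1,"slide":[0,0,0],"yaw":-0.05},{"hand":1,"slide":[0,0,0],"yaw":-0.1},{"hand":1,"slide":[0,0,0],"yaw":-0.15}]' >/dev/null; python3 m.py
```

```text
Mz -0.171 yaw -1.419 j6 -24.8 w 0.3525 t 10.85 [ 0.3 -0.1  1.8]
Mz 0.225 yaw -1.569 j6 -33.4 w 0.3521 t 11.22 [ 1.2 -0.   1.3]
Mz 0.212 yaw -1.718 j6 -42.0 w 0.3481 t 11.60 [ 1.9 -0.5  0.2]
```

```bash
for i in 1 2; do python3 -m inch '[{"hand":1,"slide":[0,0,0],"yaw":-0.05},{"hand":1,"slide":[0,0,0],"yaw":-0.1}]' >/dev/null; python3 m.py; done
```

```text
Mz 0.220 yaw -1.819 j6 -47.8 w 0.3471 t 11.85 [ 2.7 -0.7  1.2]
Mz 0.258 yaw -1.918 j6 -53.5 w 0.3489 t 12.10 [ 1.8 -0.4  0.3]
```

```bash
python3 -m inch '[{"hand":1,"slide":[0,0,0],"yaw":-0.05},{"hand":1,"slide":[0,0,0],"yaw":-0.1}]' >/dev/null; python3 m.py;python3 -m inch '[{"hand":1,"slide":[0,0,0],"yaw":-0.05},{"hand":1,"slide":[0,0,0],"yaw":-0.1}]' >/dev/null; python3 m.py
```

```text
Mz 0.251 yaw -2.018 j6 -59.2 w 0.3484 t 12.35 [ 1.7 -0.2  0.9]
Mz 0.246 yaw -2.118 j6 -64.9 w 0.3492 t 12.60 [ 2.2 -0.6  1.2]
```

```bash
python3 -m inch '[{"hand":1,"slide":[0,0,0],"yaw":-0.05},{"hand":1,"slide":[0,0,0],"yaw":-0.1},{"hand":1,"slide":[0,0,0],"yaw":-0.15},{"hand":1,"slide":[0,0,0],"yaw":-0.2}]' >/dev/null; python3 m.py
```

```text
Mz 0.257 yaw -2.318 j6 -76.4 w 0.3526 t 13.10 [ 2.6 -1.4 -0.7]
```

```bash
python3 -m inch '[{"hand":1,"slide":[0,0,0],"yaw":-0.05},{"hand":1,"slide":[0,0,0],"yaw":-0.1},{"hand":1,"slide":[0,0,0],"yaw":-0.15},{"hand":1,"slide":[0,0,0],"yaw":-0.2}]' >/dev/null; python3 m.py
```

```text
Mz 0.461 yaw -2.518 j6 -87.8 w 0.3489 t 13.60 [ 4.  -1.3 -0.2]
```

```bash
python3 -m inch '[{"hand":1,"slide":[0,0,0],"yaw":-0.03},{"hand":1,"slide":[0,0,0],"yaw":-0.06},{"hand":1,"slide":[0,0,0],"yaw":-0.06}]' >/dev/null; python3 m.py; python3 -m inch '[{"hand":1,"slide":[0,0,0],"yaw":0}]' >/dev/null; python3 m.py
```

```text
Mz 0.144 yaw -2.578 j6 -91.3 w 0.3455 t 13.97 [ 4.8 -2.9 -1. ]
Mz 0.219 yaw -2.578 j6 -91.3 w 0.3487 t 14.10 [ 5.1 -2.8 -0.2]
```

```bash
python3 -m inch '[{"hand":1,"slide":[0,0,0],"yaw":-0.02},{"hand":1,"slide":[0,0,0],"yaw":-0.05}]' >/dev/null; python3 m.py
```

```text
Mz 0.377 yaw -2.628 j6 -94.2 w 0.3432 t 14.35 [ 7.2 -2.5 -2.8]
```

```bash
python3 -m inch '[{"hand":1,"slide":[0,0,0],"yaw":-0.04}]' >/dev/null; python3 m.py
```

```text
Mz 0.459 yaw -2.668 j6 -96.4 w 0.3408 t 14.47 [ 8.7 -3.4 -2.1]
```

```bash
python3 -m inch '[{"hand":1,"slide":[0,0,0],"yaw":-0.04}]' >/dev/null; python3 m.py
```

```text
Mz 0.540 yaw -2.708 j6 -98.7 w 0.3419 t 14.60 [ 8.1 -2.8 -2.1]
```

```bash
python3 -m inch '[{"hand":1,"slide":[0,0,0],"yaw":-0.04}]' >/dev/null; python3 m.py
```

```text
Mz 0.516 yaw -2.748 j6 -101.0 w 0.3419 t 14.72 [ 8.1 -2.6 -2.3]
```

```bash
python3 -m inch '[{"hand":1,"slide":[0,0,0],"yaw":-0.04}]' >/dev/null; python3 m.py
```

```text
Mz 0.529 yaw -2.788 j6 -103.3 w 0.3380 t 14.85 [ 8.6 -3.3 -2.5]
```

```bash
python3 -m inch '[{"hand":1,"slide":[0,0,0],"yaw":-0.05}]' >/dev/null; python3 m.py
```

```text
Mz 0.564 yaw -2.838 j6 -106.2 w 0.3423 t 14.97 [ 8.7 -2.9 -3.6]
```

```bash
python3 -m inch '[{"hand":1,"slide":[0,0,0],"yaw":-0.05}]' >/dev/null; python3 m.py; python3 -m inch '[{"hand":1,"slide":[0,0,0],"yaw":-0.05},{"hand":1,"slide":[0,0,0],"yaw":0},{"hand":1,"slide":[0,0,0],"yaw":0},{"hand":1,"slide":[0,0,0],"yaw":0}]' >/dev/null; python3 m.py
```

```text
Mz 0.659 yaw -2.888 j6 -109.0 w 0.3409 t 15.10 [ 7.8 -4.3 -2. ]
Mz 0.398 yaw -2.887 j6 -109.0 w 0.3363 t 15.60 [ 7.8 -4.  -1.5]
```

```bash
python3 -m inch '[{"hand":0.55,"slide":[0,0,0],"yaw":0},{"hand":0.4,"slide":[0,0,0],"yaw":0},{"hand":0.4,"slide":[0,0,0],"yaw":0},{"hand":0.4,"slide":[0,0,0],"yaw":0}]'; python3 m.py
```

```text
time_s: 16.1
tcp_pos: [0.5767, 0.1906, 0.1475]
ee_rot: [[-0.968, -0.25, -0.001], [-0.25, 0.968, -0.0], [0.001, 0.0, -1.0]]
wrist_force: [-0.5, 0.1, -0.1]
gripper_width: 0.586
Mz 0.004 yaw -2.889 j6 -109.0 w 0.5860 t 16.10 [-0.5  0.1 -0.1]
```

```bash
python3 -m inch '[{"hand":0.4,"slide":[0,0,2],"yaw":0},{"hand":0.4,"slide":[0,0,5],"yaw":0},{"hand":0.4,"slide":[0,0,9],"yaw":0},{"hand":0.4,"slide":[0,0,14],"yaw":0},{"hand":0.4,"slide":[0,-5,16],"yaw":0},{"hand":0.4,"slide":[-5,-10,16],"yaw":0},{"hand":0.4,"slide":[-8,-16,16],"yaw":0},{"hand":0.4,"slide":[-8,-16,16],"yaw":0},{"hand":0.4,"slide":[-8,-16,16],"yaw":0}]'
python3 - <<'E'
from h import *
a=capture("side");b=capture("top");g=lambda im,x,y:cv2.resize(im[y:y+80,x:x+80],(400,400),interpolation=cv2.INTER_CUBIC)
cv2.imwrite("pics/k1.png",np.hstack([g(a,195,215),g(b,165,170)]))
for z in(.135,.115,.105):print(z,(np.array(proj("side",[.577,.1905,z]))-[195,215])*5)
E
```

```text
time_s: 17.23
tcp_pos: [0.4969, 0.0301, 0.308]
ee_rot: [[-0.968, -0.249, 0.001], [-0.249, 0.968, 0.001], [-0.001, 0.0, -1.0]]
wrist_force: [0.3, 0.2, -0.1]
gripper_width: 0.6
0.135 [175.49049214 121.8907776 ]
0.115 [179.13435361 161.77464096]
0.105 [180.90939154 181.20855905]
```

View pics/k1.png

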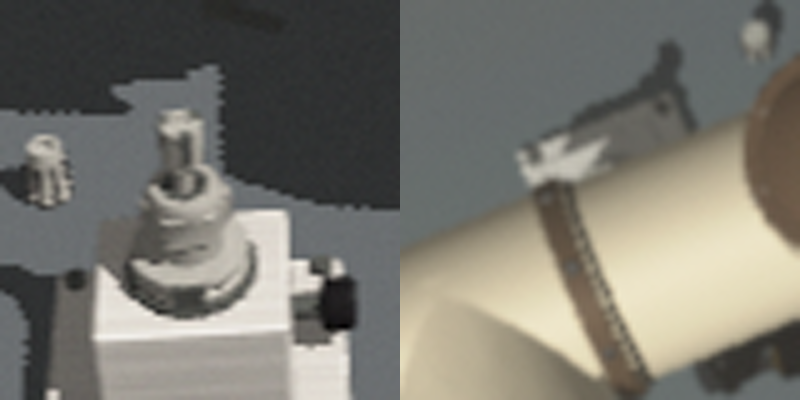

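The cutter stands upright in the chuck. Its head top is at about (180,115) in the left crop against (175,122) predicted for home, roughly the offset seen before tightening. The gripper is well clear.

```bash
python3 -c "
from station import *
print(finish_job())"
```

```text
the job is handed in; nothing more can be done
None
```

The face cutter is in the chuck with the nut tightened, and I handed the job in at about 17 s of the 67 s allowed; it reports no verdict.

- **Insertion:** I took the cutter from the second hole in from the rack's left-hand (+y) end and lowered it about 30 mm into the collet. No contact force showed above about 2 N. I let go with the foot an estimated 0.3 mm above the stop, so it should have dropped home.
- **Tightening:** I turned the nut clockwise about 1.47 rad in one grasp. Torque while turning rose from about 0.24 N m running free to 0.56 and then 0.66 N m. That is about 0.3 to 0.4 N m above free running, below the 0.65 overtightening limit. I then opened the fingers and backed away.
- **Extra nut movement:** After the 0.66 reading, my last move turned the nut another 0.05 rad clockwise and then back. The true peak torque was not read and may be slightly higher.
- **Last checks:** The final picture shows the cutter upright with its head within about 2 pixels of the home position, and the wrist force is near zero.
- **Noisy or unverified:** Torque readings were noisy: one early reading of 0.46 N m was followed by lower ones, with a plateau near 0.53. I did not measure the jaw grip directly or check it again after the nut sprang back. I did not re-measure the other cutters or the things on the bench, but the arm met no unexpected force.

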